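# Right a keeled-over round flask in its cork ring and fork its neck

### The arm

A 6-joint arm with a two-finger parallel gripper is mounted at the origin on the work surface. World frame = base frame: x ahead of the robot, y to its left, z up, the work surface at z = 0. Lengths are in m, angles in rad, forces in N, time in s.
With the tool pointing down it reaches from about 0.375 to 0.9 m from the base axis. Payload 3.1 kg.
Tool frame: the origin (TCP) lies midway between the tips of the shut fingers; the grasp point (between the pads) lies 19 mm behind it; x points along the fingers, z is the direction in which the jaws open and shut, and the axes are right-handed (so a half turn about x gives the same grasp; the last joint's range is limited). The gripper opens to 87 mm and grips with 3 to 60 N. Pads are 19 mm wide; open, the fingers measure 117 mm over their backs; the gripper's body (75 mm by 190 mm) begins 51 mm behind the grasp point.
Start: joints at [1.075, 0.527, 1.433, -0, 1.181, -0.178], TCP at [0.195, 0.594, 0.223] pointing down, gripper open.
Joint ranges: [-3.08, 3.08], [-0.75, 2.2], [0.22, 2.44], [-1.43, 4.57], [0, 2.65], [-2.85, 2.85]. Speed limits (rad/s): [2.79, 2.79, 3.14, 3.14, 3.14, 3.14].

### API

Orientations are given as a unit quaternion [x, y, z, w].
In Python, from rig import robot, optics, workorder gives the robot as it stands.
- The arm moves only by the tool arm_command, never from a script. Its argument "plan" is a list of rows, each a list of 7 numbers: the shift along the tool's x, y, z in cm, then the turn, a rotation vector about the tool's x, y, z in rad, then the finger opening in cm, from 0 to 8.7. In form: [[x, y, z, ax, ay, az, gripper], ...]. A call has 1 to 12 rows; each row shifts and turns the pose as measured when the row begins, along the tool's axes as they then stand; what a row does not reach is not made up. A row lasts 1/8 s, in which the tool goes at most 62.5 mm and 10.7 degrees, less where a joint would pass 70% of its speed; a pose out of reach is approached as far as the arm can. A call with a gripper value outside its range is refused whole. The fingers move at their own pace and stop on an object; "grip_force" is the grip in N (left out, the last holds). Time passes only in rows, so rows that do not move let the fingers close. It gives the time, the measured TCP pose, the force and the opening at its end, in the units of the state.
- robot.get_obs(): the state, without advancing time (a new reading comes with each control period).
- optics.camera(name): name is "scene" or "top" or "wrist"; returns (picture, depth): 384x512x3 uint8, blue, green, red; 384x512 float32, m along the optical axis (not along the pixel's ray), 0 where there is no reading.
- optics.camera_info(name): a dict with "mtx" (3x3 intrinsics, pixels), "position" and "rotation" of the camera in the world; the wrist camera has in their place "tool_from_camera" (4x4, takes a point from camera to tool coordinates, whose origin is the TCP and whose axes are the tool frame's). Camera axes: x right, y down, z forward; pixel columns grow to the right and rows downward; lengths in m; the calibration is good to about 2 mm. A picture is of the moment at which its call begins: read the wrist's pose just before it. camera_info takes no time and is no camera call.
- workorder.hand_in(): hands the job in, once; it reports no verdict.
The state is a dict: "time": time; "q": joint angles; "joint_velocities": joint speeds; "joint_torque": joint torques, N m; "position": TCP position; "tool_rot": TCP orientation; "ft_force": force on the tool from outside, world axes, zero at the start; "moment": the same for the moment, N m; "grip_width": finger opening in m.
Only numpy, scipy, OpenCV 4.12 (cv2) and the standard library are available. Lean on these libraries where they do the work, as an engineer would, in place of code of your own. Each camera call takes 0.05 s, during which the arm holds its last target. There are 200 camera calls.

### The job

The round-bottomed flask has keeled over in its cork ring. Tip it upright without taking it out of the ring and let go, so that it stands level and centred in the ring by itself; then swing the steel fork fully home around its neck, leaving the flask upright and still. Leave the other things on the bench alone.

Things in the scene. Friction and masses are not known exactly. Their poses are not given: they have to be found in the camera images.
- flask: Loose round-bottomed brown glass flask, 160 g, its ball in the cork ring, at first leaning about 50 degrees. Ball 84 mm wide, neck 30 mm, lip 36 mm wide, 7 mm thick. Origin: ball's centre; z runs up the neck to the mouth, 105 mm away (172 mm above the bench when upright). It does not right itself: friction holds it at any angle it is left; under 1 N sideways high on the neck or lip turns it; a low push can roll it out.
- holder: Flask holder, fixed: grey plate 10 mm thick (x -95 to 145, y -75 to 75 mm), on it a tan cork ring, 110 mm outside, 68 mm inside, top 42 mm above the bench; a thin steel post at x = 100 mm carries the fork. Origin on the bench under the ring's centre; x points roughly away from the robot, z up. The flask starts leaning away from the fork: to the holder's -x, its -y or between.
- ring_center (a point): Centre of the cork ring at its top face, 42 mm above the bench, axes as the holder's. The seated flask's origin is 25 mm above it.
- fork (a joint): Angle (rad) of the steel neck fork about its post: 0 = home at its stop, the upright neck between its two prongs; grows as it opens to the holder's +y, at most 1.6; starts at 0.95 to 1.25. Stays where left; 0.5 N on its peg moves it. Level 8 mm bar 142 mm above the bench; prongs about 50 mm apart point to the closing side and pass either side of the neck. Home, the bar is 25 mm from the neck's axis.
- fork_peg (a point): Top of the black upright peg, 12 mm thick, 138 to 184 mm above the bench, on the outer end of the fork bar: push the fork by it. It is 157 mm from the post's axis and swings with the fork; home, it is at x = -55, y = 25 mm in the holder's axes.
- fork_hinge (a point): On the post's axis, 142 mm above the bench; the fork turns about the vertical through it, clockwise seen from above as it opens, anticlockwise as it closes.
- stopper: Bystander, loose: small glass stopper, 26 mm disc head down, 30 mm high, on the holder's plate; origin under its centre.
- spare_ring: Bystander, loose: loose smaller cork ring, empty, 90 mm wide, 28 mm high; origin under its centre.
- beaker: Bystander, loose: empty glass beaker, 68 mm wide, 80 mm high; origin under its centre.
- marker: Bystander, loose: black marker pen lying on the bench, 120 x 12 mm; origin under its centre.
- reagent_bottle: Bystander, loose: clear bottle with yellow cap, 80 mm wide, 170 mm high; origin under its centre.
- brown_bottle: Bystander, loose: brown bottle with black cap, 66 mm wide, 160 mm high; origin under its centre.
Mind the look-alikes: they are no part of the job. Leave any purple look-alike of the flask alone.

How it is judged:
By the outcome, as a careful person would: the job done as asked, in the order asked, and still so for the second after the job is handed in, with the robot touching nothing.
It also fails if it takes over 48 s, if anything falls off the work surface, if the arm or the gripper's body presses on something with over 40 N, if the wrist force passes 120 N, or if a joint passes its speed limit or range.

## Working session

There is one attempt and no reset: what is moved stays moved. The work goes in short steps, Python scripts to look and compute and a tool call to move; the robot and the scene stay as the last step left them, time stands still between calls to the robot, and variables do not carry over. Pictures are saved under pics/ and viewed, about 8 in all and at most 12, crops included, and the job is handed in when it is done.

Besides the shell and the picture viewer there is one more tool, called as name([rows], argument=value, ...), one row to a line, values as JSON. arm_command: Moves the arm, as the interface text tells. Its arguments: {"type":"object","properties":{"plan":{"type":"array"},"grip_force":{"type":"number"}},"required":["plan"]}

```bash
mkdir -p pics; ls
python3 - <<'E'
from rig import robot, optics, workorder
import cv2, numpy as np
o=robot.get_obs(); print(o)
for n in ("scene","top"):
    p,d=optics.camera(n); cv2.imwrite(f"pics/{n}0.png",p); np.save(f"{n}0.npy",d); print(n,optics.camera_info(n))
print(optics.camera_info("wrist"))
E
```

```text
pics
{'time': 0.0, 'q': array([ 1.07553658e+00,  5.28454690e-01,  1.43388101e+00, -6.05032850e-05,
        1.18136575e+00, -1.78500619e-01]), 'joint_velocities': array([ 0.00101293, -0.00085085, -0.00054318,  0.00096811, -0.00156295,
        0.0002719 ]), 'joint_torque': array([ 8.24344243e-04, -4.40035915e+01, -1.76596177e+01,  6.35028072e-02,
        5.80092939e-02, -1.37900233e-04]), 'position': array([0.19432377, 0.59327028, 0.22158544]), 'tool_rot': array([-0.41523044,  0.57325936,  0.41454818,  0.57193286]), 'ft_force': array([ 0.43625746, -0.08405973,  0.22366697]), 'moment': array([ 0.00295687,  0.00190831, -0.04223865]), 'grip_width': 0.08696054778210974}
scene {'mtx': array([[381.68006365,   0.        , 247.1799457 ],
       [  0.        , 381.68006365, 190.85657672],
       [  0.        ,   0.        ,   1.        ]]), 'position': array([ 0.93288041, -0.46714861,  1.03466294]), 'rotation': array([ 0.87727937,  0.38061725, -0.10945783, -0.2711649 ])}
top {'mtx': array([[426.42958031,   0.        , 251.09492882],
       [  0.        , 426.42958031, 184.66620992],
       [  0.        ,   0.        ,   1.        ]]), 'position': array([ 0.22049119, -0.04057805,  1.52429221]), 'rotation': array([-0.69971524,  0.70759658, -0.06818116,  0.07111244])}
{'mtx': array([[299.35005997,   0.        , 254.74733522],
       [  0.        , 299.35005997, 195.02769208],
       [  0.        ,   0.        ,   1.        ]]), 'tool_from_camera': array([[ 2.98655815e-04, -3.05190660e-01,  9.52291222e-01,
        -1.61814516e-01],
       [-2.60125045e-04, -9.52291256e-01, -3.05190590e-01,
         8.47902426e-02],
       [ 9.99999922e-01, -1.56567853e-04, -3.63795056e-04,
        -6.86420140e-04],
       [ 0.00000000e+00,  0.00000000e+00,  0.00000000e+00,
         1.00000000e+00]])}
```

View pics/scene0.png

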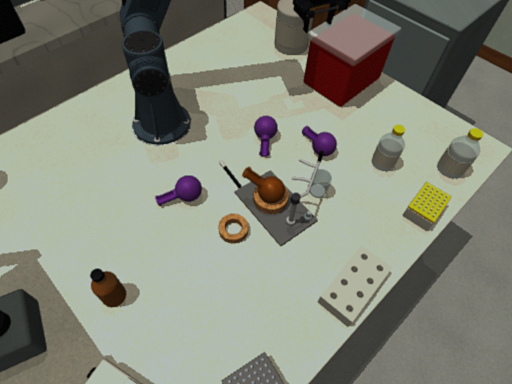

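View pics/top0.png

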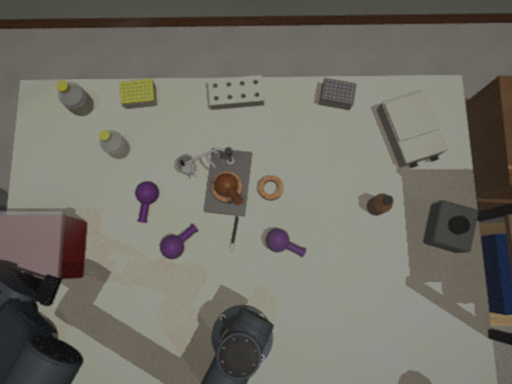

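The flask is in the ring, at about (229,187) in top and (268,188) in scene. It leans toward the robot and slightly right. The fork is open to the left, with the peg near (200,160). The purple flasks are decoys. Next I'll enlarge and measure.

```bash
cat > h.py <<'E'
import numpy as np, cv2
from scipy.spatial.transform import Rotation as R
from rig import robot, optics, workorder
def cloud(n,d,info=None,obs=None):
    i=optics.camera_info(n); K=i["mtx"]; v,u=np.mgrid[:384,:512]
    P=np.stack([(u-K[0,2])/K[0,0]*d,(v-K[1,2])/K[1,1]*d,d],-1)
    if n=="wrist":
        T=i["tool_from_camera"]; P=P@T[:3,:3].T+T[:3,3]
        return P@R.from_quat(obs["tool_rot"]).as_matrix().T+obs["position"]
    return P@R.from_quat(i["rotation"]).as_matrix().T+i["position"]
def proj(n,p):
    i=optics.camera_info(n); q=(np.asarray(p)-i["position"])@R.from_quat(i["rotation"]).as_matrix()
    q=q@i["mtx"].T; return q[...,:2]/q[...,2:]
E
python3 - <<'E'
from h import *
t=cv2.imread("pics/top0.png"); s=cv2.imread("pics/scene0.png")
a=cv2.resize(t[135:255,165:285],(600,600),interpolation=cv2.INTER_CUBIC)
b=cv2.resize(s[140:260,205:345],(700,600),interpolation=cv2.INTER_CUBIC)
cv2.imwrite("pics/ct.png",a); cv2.imwrite("pics/cs.png",b)
for n in("top","scene"):
    P=cloud(n,np.load(n+"0.npy")); np.save(n+"P.npy",P)
P=np.load("topP.npy")
for u,v in[(206,213),(246,215),(251,152),(211,150),(228,174),(238,198),(230,156),(185,163),(234,240)]: print(u,v,P[v,u].round(3))
E
```

```text
206 213 [ 0.423  0.128 -0.002]
246 215 [ 0.414 -0.016  0.004]
251 152 [ 0.645 -0.037  0.014]
211 150 [0.616 0.097 0.146]
228 174 [0.544 0.043 0.096]
238 198 [0.458 0.008 0.112]
230 156 [0.606 0.035 0.104]
185 163 [0.572 0.183 0.148]
234 240 [0.325 0.026 0.012]
```

View pics/ct.png

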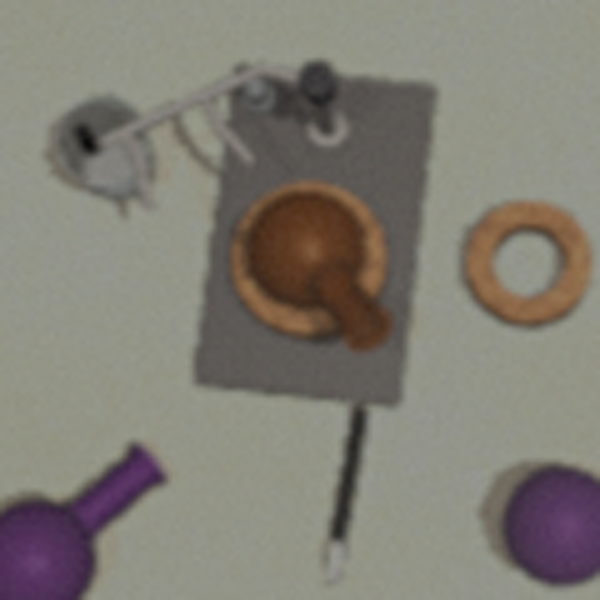

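View pics/cs.png

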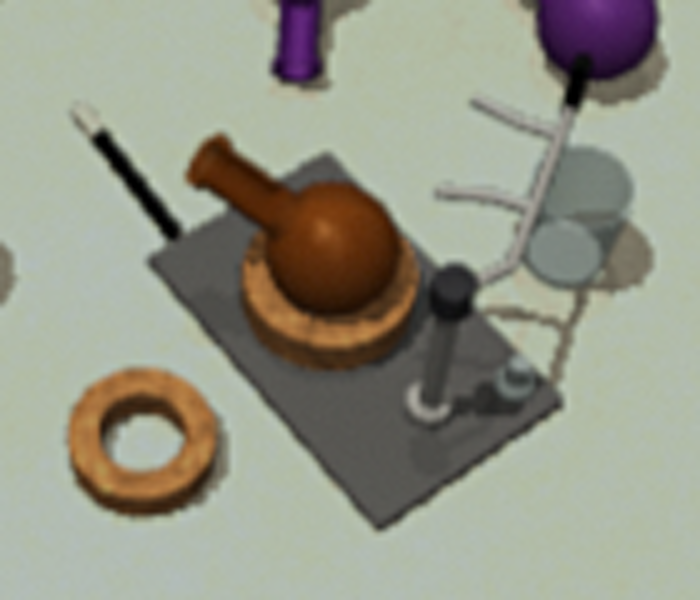

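The flask leans toward −x/−y in holder axes (neck at top crop (365,320)). The peg is at top crop (88,138), over the beaker. Plate corners are clear at (196,384), (400,405) and (437,85). Next I'll compute the geometry.

```bash
cat > meas.py <<'E'
from h import *
from scipy.optimize import least_squares
def ray(n,uv,z):
    i=optics.camera_info(n);K=i["mtx"];d=R.from_quat(i["rotation"]).apply([(uv[0]-K[0,2])/K[0,0],(uv[1]-K[1,2])/K[1,1],1])
    return i["position"]+d*(z-i["position"][2])/d[2]
def brown(img,P,c,lo=0.048):
    h=cv2.cvtColor(img,cv2.COLOR_BGR2HSV)
    b,g,r=[img[...,k].astype(int) for k in range(3)]
    m=(r-b>25)&(r<150)&(np.linalg.norm(P[...,:2]-c[:2],axis=-1)<.16)&(P[...,2]>lo)&(P[...,2]<.2)
    return P[cv2.erode(m.astype(np.uint8),np.ones((2,2)))>0]
def fit(pts,c0,d0):
    # ball r42 + neck r15 axis, surface-distance residual
    def f(x):
        c=x[:3];d=np.array([x[3],x[4],1.]) ;d/=np.linalg.norm(d)
        q=pts-c;t=q@d;rad=np.linalg.norm(q-np.outer(t,d),axis=1)
        s1=np.linalg.norm(q,axis=1)-.042
        s2=np.where(t>.039,rad-np.where(t>.098,.018,.015),.1)
        return np.where(abs(s1)<abs(s2),s1,s2)
    s=least_squares(f,[*c0,*d0],loss="soft_l1",f_scale=.003)
    d=np.array([s.x[3],s.x[4],1.]);d/=np.linalg.norm(d)
    return s.x[:3],d,np.sqrt(np.median(s.fun**2))
E
python3 - <<'E'
from meas import *
k=[(196,384),(400,405),(437,85)]
A,B,C=[ray("top",(u/5+165,v/5+135),.010) for u,v in k]
print(A,B,C,np.linalg.norm(A-B),np.linalg.norm(B-C))
x=(C-B)/np.linalg.norm(C-B); yw=np.arctan2(x[1],x[0]); y=np.array([-x[1],x[0],0]); y2=(A-B)/np.linalg.norm(A-B)
print("yaw",yw,np.arctan2(-y2[0],y2[1])); 
o=.5*(B+C)-x*.025+y*.075; o2=.5*(A+B)+x*.095; print("origin from plate",o,o2)
# ring
allp=[]
for n in("top","scene"):
    im=cv2.imread(f"pics/{n}0.png");P=np.load(n+"P.npy")
    p=brown(im,P,o); print(n,len(p),p.mean(0)); allp.append(p)
    b,g,r=[im[...,q].astype(int) for q in range(3)]
    m=(r-b>50)&(r>140)&(np.linalg.norm(P[...,:2]-o[:2],axis=-1)<.075)
    q=P[m]; q=q[(abs(q[:,2]-.042)<.006)]; print("ring",len(q),q[:,2].mean())
    c=least_squares(lambda c:np.maximum(0,np.linalg.norm(q[:,:2]-c,axis=1)-.055)+np.maximum(0,.034-np.linalg.norm(q[:,:2]-c,axis=1)),o[:2]).x;print("ringc",c)
    print(n,"fit",fit(p,[o[0],o[1],.067],[-.7,-.7]))
print("both",fit(np.vstack(allp),[o[0],o[1],.067],[-.7,-.7]))
pk=ray("top",(88/5+165,138/5+135),.184); pk2=ray("scene",(580/5+205,62/5+140),.184); 
h=o+.1*x; print("peg",pk,pk2,"hinge",h,[np.linalg.norm((q-h)[:2]) for q in (pk,pk2)])
E
```

```text
[0.42621786 0.13293472 0.01      ] [ 0.40946058 -0.01293141  0.01      ] [ 0.64569698 -0.04201107  0.01      ] 0.1468255252521099 0.2380194560289853
yaw -0.12247947633795517 -0.11437976342120505
origin from plate [0.51192907 0.05002125 0.01      ] [0.51212755 0.04839518 0.01      ]
top 492 [0.49577917 0.04013089 0.10524416]
ring 23 0.04201193854405491
ringc [0.51192907 0.05002125]
top fit (array([0.5136492 , 0.05026553, 0.06642608]), array([-0.62696701, -0.42419738,  0.65342862]), np.float64(0.0014574469407493788))
scene 665 [0.51171046 0.02931753 0.10009411]
ring 147 0.04290299574386398
ringc [0.51349177 0.04835709]
scene fit (array([0.51332216, 0.04991314, 0.06687837]), array([-0.63487727, -0.42922009,  0.64241807]), np.float64(0.0010848036456844248))
both (array([0.51348982, 0.0499835 , 0.06665474]), array([-0.63271867, -0.42220464,  0.64916125]), np.float64(0.0012109944663877825))
peg [0.56400465 0.18480008 0.184     ] [0.57151779 0.18459477 0.184     ] hinge [0.61117995 0.03780391 0.01      ] [np.float64(0.15438064573783888), np.float64(0.15205474816566592)]
```

```bash
cat > plan.py <<'E'
from h import *
def rows(poses,o=None,nmax=12):
    """poses: list of (p,Rm); rows tool-relative from current measured pose"""
    o=o or robot.get_obs(); p=o["position"];r=R.from_quat(o["tool_rot"]).as_matrix(); out=[]
    for tp,tr in poses:
        rv=R.from_matrix(r.T@tr).as_rotvec(); out.append(np.r_[r.T@(tp-p)*100,rv]); p,r=tp,tr
    print(np.array2string(np.array(out).round(3),separator=",",suppress_small=True,max_line_width=120))
def interp(tp,tr,n):
    o=robot.get_obs(); r0=R.from_quat(o["tool_rot"]); rv=(r0.inv()*R.from_matrix(tr)).as_rotvec()
    return [(o["position"]+(tp-o["position"])*k/n,(r0*R.from_rotvec(rv*k/n)).as_matrix()) for k in range(1,n+1)]
C=np.array([.5133,.0500,.0668]); l=np.array([-.832,-.555,0]); l/=np.linalg.norm(l); Z=np.array([0,0,1.]); j=np.cross(Z,l)
def tool(tilt,sgn):  # tool x, tilted back toward lean side by tilt (deg)
    a=np.radians(tilt); tx=-(Z*np.cos(a)+l*np.sin(a)); tz=sgn*j; return np.stack([tx,np.cross(tz,tx),tz],1)
def neck(lean,s):
    a=np.radians(lean); return C+s*(Z*np.cos(a)+l*np.sin(a))
E
python3 - <<'E'
from plan import *
r=R.from_quat(robot.get_obs()["tool_rot"]).as_matrix(); print(r.round(3)); print(j)
for sg in(1,-1):
  for t in (0,35): print(sg,t,(R.from_matrix(r.T@tool(t,sg))).as_rotvec())
sg=1 if r[:,2]@j>0 else -1; print(sg)
T=tool(35,sg); P=neck(49.5,.082)+T[:,0]*(.019-.10); print(P); rows(interp(P,T,12))
E
```

```text
[[-0.001 -0.95   0.312]
 [-0.002  0.312  0.95 ]
 [-1.     0.    -0.002]]
[ 0.55493092 -0.83189644  0.        ]
1 0 [ 2.23649213e+00 -1.42773625e-03  1.95342939e-03]
1 35 [ 2.15258812 -0.68021952  0.33193756]
-1 0 [-0.90509938 -0.00162595 -0.00118839]
-1 35 [-0.87555878 -0.27779285 -0.56926406]
-1
[ 0.42277887 -0.01038369  0.18640606]
[[ 0.301,-3.376,-4.187,-0.073,-0.023,-0.047],
 [ 0.353,-3.046,-4.429,-0.073,-0.023,-0.047],
 [ 0.384,-2.697,-4.647,-0.073,-0.023,-0.047],
 [ 0.394,-2.332,-4.84 ,-0.073,-0.023,-0.047],
 [ 0.382,-1.955,-5.005,-0.073,-0.023,-0.047],
 [ 0.348,-1.567,-5.142,-0.073,-0.023,-0.047],
 [ 0.292,-1.172,-5.25 ,-0.073,-0.023,-0.047],
 [ 0.216,-0.774,-5.327,-0.073,-0.023,-0.047],
 [ 0.119,-0.376,-5.373,-0.073,-0.023,-0.047],
 [ 0.003, 0.02 ,-5.387,-0.073,-0.023,-0.047],
 [-0.132, 0.41 ,-5.37 ,-0.073,-0.023,-0.047],
 [-0.284, 0.79 ,-5.321,-0.073,-0.023,-0.047]]
```

arm_command([
  [0, -3.4, -4.2, -0.07, -0.02, -0.05, 8.7],
  [0, -3.0, -4.4, -0.07, -0.02, -0.05, 8.7],
  [0, -2.7, -4.6, -0.07, -0.02, -0.05, 8.7],
  [0.2, -2.3, -4.8, -0.07, -0.02, -0.05, 8.7],
  [0.3, -2.0, -5.0, -0.07, -0.02, -0.05, 8.7],
  [0.3, -1.6, -5.1, -0.07, -0.02, -0.05, 8.7],
  [0.3, -1.2, -5.2, -0.07, -0.02, -0.05, 8.7],
  [0.2, -0.8, -5.3, -0.07, -0.02, -0.05, 8.7],
  [0.1, -0.4, -5.4, -0.07, -0.02, -0.05, 8.7],
  [0, 0, -5.4, -0.07, -0.02, -0.05, 8.7],
])

```text
time: 1.35
position: [0.3443, 0.1842, 0.2114]
tool_rot: [0.624, -0.284, -0.486, -0.542]
ft_force: [-1.0, 0.2, 0.3]
grip_width: 0.0874
```

Run:
```python
from plan import *
print(robot.get_obs()["q"])
T=tool(35,-1); P=neck(49.5,.082)+T[:,0]*(.019-.10); print(P); rows(interp(P,T,7))
```

```text
[ 0.08632004  0.11289317  2.29646713  0.40162597  0.36688415 -2.12479015]
[ 0.42277887 -0.01038369  0.18640606]
[[ 0.257,-0.149,-3.004,-0.04 ,-0.012,-0.027],
 [ 0.222,-0.023,-3.01 ,-0.04 ,-0.012,-0.027],
 [ 0.184, 0.102,-3.011,-0.04 ,-0.012,-0.027],
 [ 0.142, 0.226,-3.007,-0.04 ,-0.012,-0.027],
 [ 0.097, 0.348,-2.997,-0.04 ,-0.012,-0.027],
 [ 0.048, 0.469,-2.982,-0.04 ,-0.012,-0.027],
 [-0.003, 0.588,-2.961,-0.04 ,-0.012,-0.027]]
```

arm_command([
  [0.3, -0.1, -3.0, -0.04, -0.01, -0.03, 8.7],
  [0.2, 0, -3.0, -0.04, -0.01, -0.03, 8.7],
  [0.2, 0.1, -3.0, -0.04, -0.01, -0.03, 8.7],
  [0.1, 0.2, -3.0, -0.04, -0.01, -0.03, 8.7],
  [0.1, 0.3, -3.0, -0.04, -0.01, -0.03, 8.7],
  [0, 0.5, -3.0, -0.04, -0.01, -0.03, 8.7],
  [0, 0.6, -3.0, -0.04, -0.01, -0.03, 8.7],
])

```text
time: 2.22
position: [0.4316, 0.0601, 0.261]
tool_rot: [0.68, -0.212, -0.501, -0.491]
ft_force: [0.5, 0.1, -1.0]
grip_width: 0.0868
```

Run:
```python
from plan import *
o=robot.get_obs();print(o["q"]); r=R.from_quat(o["tool_rot"]).as_matrix(); print(r[:,0],r[:,2],np.degrees(np.arccos(-r[2,0])))
T=tool(35,-1); G=neck(49.5,.082)+T[:,0]*(.019); print(G-T[:,0]*.1,G); rows(interp(G,T,4))
p,d=optics.camera("wrist"); cv2.imwrite("pics/w1.png",p)
```

```text
[-0.37668043  0.07345167  2.14684682  0.57438673  0.67426763 -2.85400932]
[ 0.40849631  0.2031948  -0.8898554 ] [-0.47306756  0.88088048 -0.0160206 ] 27.144917527033957
[ 0.42277887 -0.01038369  0.18640606] [0.47049449 0.02144584 0.10449085]
[[ 3.683, 1.439,-1.247,-0.018,-0.016,-0.035],
 [ 3.611, 1.588,-1.277,-0.018,-0.016,-0.035],
 [ 3.533, 1.735,-1.302,-0.018,-0.016,-0.035],
 [ 3.45 , 1.879,-1.324,-0.018,-0.016,-0.035]]
```

View pics/w1.png

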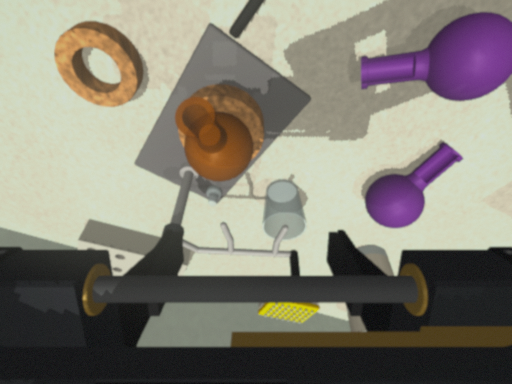

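Wrist joint 6 hit its limit (−2.85). The view shows the flask still leaning, with its neck mouth at (195,115). I'll take the equivalent half-turn about tool x instead.

arm_command([
  [0, 0, 0, 0.18, 0, 0, 8.7],
  [0, 0, 0, 0.18, 0, 0, 8.7],
  [0, 0, 0, 0.18, 0, 0, 8.7],
  [0, 0, 0, 0.18, 0, 0, 8.7],
  [0, 0, 0, 0.18, 0, 0, 8.7],
  [0, 0, 0, 0.18, 0, 0, 8.7],
  [0, 0, 0, 0.18, 0, 0, 8.7],
  [0, 0, 0, 0.18, 0, 0, 8.7],
  [0, 0, 0, 0.18, 0, 0, 8.7],
  [0, 0, 0, 0.18, 0, 0, 8.7],
  [0, 0, 0, 0.18, 0, 0, 8.7],
  [0, 0, 0, 0.18, 0, 0, 8.7],
])

```text
time: 3.78
position: [0.427, 0.063, 0.2576]
tool_rot: [0.145, 0.545, 0.029, 0.825]
ft_force: [0.5, -0.5, -0.4]
grip_width: 0.0873
```

Run:
```python
from plan import *
o=robot.get_obs();print(o["q"])
T=tool(35,1); P=neck(49.5,.082)+T[:,0]*(.019-.085); print(P); rows(interp(P,T,8))
```

```text
[-0.37339237  0.07456751  2.15786288  0.57860428  0.6679784  -0.6216385 ]
[ 0.42993621 -0.00560926  0.17411877]
[[ 0.768,-1.099,-0.169, 0.104,-0.001, 0.02 ],
 [ 0.746,-1.125,-0.054, 0.104,-0.001, 0.02 ],
 [ 0.724,-1.139, 0.062, 0.104,-0.001, 0.02 ],
 [ 0.701,-1.141, 0.18 , 0.104,-0.001, 0.02 ],
 [ 0.679,-1.129, 0.297, 0.104,-0.001, 0.02 ],
 [ 0.658,-1.106, 0.412, 0.104,-0.001, 0.02 ],
 [ 0.637,-1.07 , 0.524, 0.104,-0.001, 0.02 ],
 [ 0.617,-1.023, 0.632, 0.104,-0.001, 0.02 ]]
```

arm_command([
  [0.8, -1.1, -0.2, 0.12, 0, 0.02, 8.7],
  [0.7, -1.1, -0.1, 0.12, 0, 0.02, 8.7],
  [0.7, -1.1, 0.1, 0.12, 0, 0.02, 8.7],
  [0.7, -1.1, 0.2, 0.12, 0, 0.02, 8.7],
  [0.7, -1.1, 0.3, 0.12, 0, 0.02, 8.7],
  [0.7, -1.1, 0.4, 0.12, 0, 0.02, 8.7],
  [0.6, -1.1, 0.5, 0.1, 0, 0.02, 8.7],
  [0.6, -1.0, 0.6, 0.1, 0, 0.02, 8.7],
])

```text
time: 4.78
position: [0.4203, 0.0012, 0.169]
tool_rot: [0.548, 0.485, -0.159, 0.662]
ft_force: [0.5, 0.1, 0.3]
grip_width: 0.0868
```

Run:
```python
from plan import *
o=robot.get_obs();print(o["q"])
T=tool(35,1); G=neck(49.5,.082)+T[:,0]*(.019); print(G-.085*T[:,0],G); rows(interp(G-.085*T[:,0],T,2)+[(G+k*T[:,0],T) for k in (-.05,-.025,0)])
```

```text
[-0.73252258  0.36948658  2.34976958  1.21690728  0.63919806 -0.71539146]
[ 0.42993621 -0.00560926  0.17411877] [0.47049449 0.02144584 0.10449085]
[[-0.089, 0.387, 0.505,-0.061,-0.001,-0.002],
 [-0.089, 0.356, 0.528,-0.061,-0.001,-0.002],
 [ 3.5  , 0.   , 0.   ,-0.   , 0.   ,-0.   ],
 [ 2.5  , 0.   ,-0.   , 0.   , 0.   , 0.   ],
 [ 2.5  ,-0.   ,-0.   , 0.   , 0.   , 0.   ]]
```

arm_command([
  [-0.1, 0.4, 0.5, -0.06, 0, 0, 8.7],
  [-0.1, 0.4, 0.5, -0.06, 0, 0, 8.7],
  [0, 0, 0, 0, 0, 0, 8.7],
])

```text
time: 5.15
position: [0.4302, -0.0051, 0.1747]
tool_rot: [0.504, 0.495, -0.127, 0.696]
ft_force: [-0.4, 0.1, -0.2]
grip_width: 0.0872
```

Run:
```python
from plan import *
o=robot.get_obs();print(o["q"])
T=tool(35,1); G=neck(49.5,.082)+T[:,0]*(.019); rows(interp(G,T,3)); rows(interp(G,T,1))
```

```text
[-0.72464917  0.35657346  2.31287718  1.1578011   0.65469762 -0.76304728]
[[ 2.84 ,-0.034, 0.02 , 0.002,-0.001,-0.001],
 [ 2.84 ,-0.031, 0.016, 0.002,-0.001,-0.001],
 [ 2.84 ,-0.028, 0.013, 0.002,-0.001,-0.001]]
[[ 8.52 ,-0.101, 0.06 , 0.007,-0.004,-0.003]]
```

arm_command([
  [2.8, 0, 0, 0, 0, 0, 8.7],
  [2.9, 0, 0, 0, 0, 0, 8.7],
  [2.8, 0, 0, 0, 0, 0, 8.7],
  [0, 0, 0, 0, 0, 0, 4.5],
  [0, 0, 0, 0, 0, 0, 2.5],
  [0, 0, 0, 0, 0, 0, 2.5],
  [0, 0, 0, 0, 0, 0, 2.5],
  [0, 0, 0, 0, 0, 0, 2.5],
], grip_force=5)

```text
time: 6.15
position: [0.474, 0.0226, 0.1093]
tool_rot: [0.5, 0.492, -0.124, 0.702]
ft_force: [0.4, -0.7, 0.4]
grip_width: 0.0452
```

```bash
cat >> plan.py <<'E'
def state(n=("top","scene")):
    from meas import brown,fit
    pts=[]
    for k in n:
        im,d=optics.camera(k); p=brown(im,cloud(k,d),C); pts.append(p)
    c,d,e=fit(np.vstack(pts),C,[0,0]) if 0 else min((fit(np.vstack(pts),C,g) for g in ([0,0],[-.5,-.3],[-1,-.7])),key=lambda t:t[2])
    print("ball",c.round(4),"axis",d.round(3),"lean",np.degrees(np.arccos(d[2])).round(1),"along/perp deg",np.degrees(np.arcsin([d@l,d@j])).round(1),"err",e,len(np.vstack(pts)))
    return c,d
E
python3 - <<'E'
from plan import *
o=robot.get_obs();print(o["q"],o["grip_width"]); r=R.from_quat(o["tool_rot"]).as_matrix()
g=o["position"]-.019*r[:,0]; print(g, neck(49.5,.082)); state()
s=np.linalg.norm(g-C); lean=np.degrees(np.arctan2((g-C)@l,(g-C)[2])); print(s,lean,(g-C)@j)
n=7; ps=[]
for k in range(1,n+1):
    a=49.5*(1-k/n); T=tool(35-49.5*k/n,1); ps.append((neck(a,s)+.019*T[:,0],T))
rows(ps)
E
```

```text
[-0.5630273   0.57975212  2.29531554  1.60444451  0.55592647 -1.12666587] 0.04516856417095766
[0.46478936 0.01656545 0.12480489] [0.46142852 0.01539823 0.12005474]
ball [0.5132 0.05   0.0669] axis [-0.632 -0.44   0.638] lean 50.3 along/perp deg [50.3  0.9] err 0.00103231045978788 604
0.08267840161236081 45.443403470110795 0.0008940276699121491
[[-0.101, 0.193,-0.087, 0.019, 0.006,-0.131],
 [-0.208, 0.767,-0.   , 0.   ,-0.   ,-0.123],
 [-0.208, 0.767, 0.   ,-0.   , 0.   ,-0.123],
 [-0.208, 0.767,-0.   , 0.   , 0.   ,-0.123],
 [-0.208, 0.767,-0.   ,-0.   , 0.   ,-0.123],
 [-0.208, 0.767,-0.   , 0.   ,-0.   ,-0.123],
 [-0.208, 0.767, 0.   ,-0.   , 0.   ,-0.123]]
```

arm_command([
  [0.2, -0.6, 0, 0, 0, 0, 2.5],
  [0, 0, 0, 0, 0, 0, 2.5],
  [0, 0, 0, 0, 0, 0, 2.5],
])

```text
time: 6.62
position: [0.4708, 0.0204, 0.1042]
tool_rot: [0.5, 0.492, -0.124, 0.702]
ft_force: [0.1, -0.4, -0.4]
grip_width: 0.034
```

Run:
```python
from plan import *
o=robot.get_obs();print(o["q"],o["grip_width"]); r=R.from_quat(o["tool_rot"]).as_matrix()
g=o["position"]-.019*r[:,0]; print(g, neck(49.5,.082)); c,d=state()
s=np.linalg.norm(g-C); lean=np.degrees(np.arctan2((g-C)@l,(g-C)[2])); print(s,lean,(g-C)@j)
n=7; ps=[]
for k in range(1,n+1):
    a=lean-50*k/n; T=tool(35-50*k/n,1); ps.append((neck(a,s)+.019*T[:,0],T))
rows(ps)
```

```text
[-0.57455358  0.59638376  2.30534474  1.63549313  0.5602083  -1.17622733] 0.033975899667338154
[0.46159675 0.01433982 0.1197132 ] [0.46142852 0.01539823 0.12005474]
ball [0.5129 0.0502 0.0671] axis [-0.623 -0.509  0.595] lean 53.5 along/perp deg [53.2  4.5] err 0.0009812477273194353 606
0.08212600491121522 49.88393071492245 0.0009738494970968279
[[-0.211, 0.751,-0.092, 0.02 , 0.006,-0.132],
 [-0.215, 0.767,-0.   ,-0.   , 0.   ,-0.125],
 [-0.215, 0.767,-0.   , 0.   , 0.   ,-0.125],
 [-0.215, 0.767, 0.   ,-0.   ,-0.   ,-0.125],
 [-0.215, 0.767, 0.   , 0.   ,-0.   ,-0.125],
 [-0.215, 0.767,-0.   , 0.   ,-0.   ,-0.125],
 [-0.215, 0.767, 0.   ,-0.   , 0.   ,-0.125]]
```

arm_command([
  [0, 0, 0, 0, 0, 0, 2.5],
  [0, 0, 0, 0, 0, 0, 2.5],
  [-0.2, 0.8, -0.1, 0.02, 0, -0.13, 2.5],
  [-0.2, 0.8, 0, 0, 0, -0.13, 2.5],
  [-0.2, 0.8, 0, 0, 0, -0.13, 2.5],
])

```text
time: 7.35
position: [0.4716, 0.0339, 0.109]
tool_rot: [0.458, 0.554, -0.185, 0.671]
ft_force: [-2.6, -5.9, 4.9]
grip_width: 0.0359
```

```bash
cat > rr.py <<'E'
from plan import *
import sys
o=robot.get_obs();print(o["q"],o["grip_width"],o["ft_force"]); r=R.from_quat(o["tool_rot"]).as_matrix()
tilt=np.degrees(np.arctan2(-r[:,0]@l,-r[2,0]))
g=o["position"]-.019*r[:,0]
s=np.linalg.norm(g-C); lean=np.degrees(np.arctan2((g-C)@l,(g-C)[2])); print("s",s,"lean",lean,"off",(g-C)@j,"tilt",tilt); c,d=state()
n=max(1,int(np.ceil(abs(lean)/7.2))); ps=[]
for k in range(1,n+1):
    a=lean*(1-k/n); T=tool(tilt-lean*k/n,1); ps.append((neck(a,.082)+.019*T[:,0],T))
rows(ps)
E
python3 rr.py
```

```text
[-0.41923094  0.50609145  2.16652676  0.97851311  0.45751266 -0.34213052] 0.03594243229332649 [-2.60883336 -5.86456605  4.90619355]
s 0.07915420215621584 lean 40.79625770415385 off -0.009011965517758421 tilt 24.15650468768283
ball [0.5135 0.0508 0.068 ] axis [-0.606 -0.376  0.701] lean 45.5 along/perp deg [45.5 -1.3] err 0.0010973686317689857 725
[[-0.581, 0.468, 0.951, 0.015,-0.038,-0.122],
 [-0.236, 0.722,-0.   ,-0.   , 0.   ,-0.119],
 [-0.236, 0.722, 0.   , 0.   ,-0.   ,-0.119],
 [-0.236, 0.722, 0.   ,-0.   , 0.   ,-0.119],
 [-0.236, 0.722,-0.   , 0.   ,-0.   ,-0.119],
 [-0.236, 0.722, 0.   , 0.   , 0.   ,-0.119]]
```

The wrist is near a singularity, so tracking lagged sideways by 9 mm. I'll go slower.

arm_command([
  [0, 0, 0, 0, 0, 0, 2.5],
  [0, 0, 0, 0, 0, 0, 2.5],
])

```text
time: 7.7
position: [0.4732, 0.0337, 0.11]
tool_rot: [0.457, 0.552, -0.183, 0.673]
ft_force: [-1.0, -2.2, 0.1]
grip_width: 0.0358
```

```bash
python3 rr.py
```

```text
[-0.41884215  0.50458852  2.1658019   0.98527233  0.45660911 -0.35205266] 0.03577443964218163 [-0.96947344 -2.22577879  0.09653208]
s 0.07907876927422929 lean 39.69905152776743 off -0.008050002939047129 tilt 24.366599573467596
ball [0.5133 0.0507 0.0678] axis [-0.625 -0.345  0.7  ] lean 45.6 along/perp deg [45.4 -3.4] err 0.0011424926128306163 728
[[-0.572, 0.625, 0.872, 0.015,-0.035,-0.115],
 [-0.21 , 0.707,-0.   ,-0.   , 0.   ,-0.115],
 [-0.21 , 0.707, 0.   , 0.   , 0.   ,-0.115],
 [-0.21 , 0.707, 0.   ,-0.   ,-0.   ,-0.115],
 [-0.21 , 0.707,-0.   , 0.   ,-0.   ,-0.115],
 [-0.21 , 0.707,-0.   , 0.   , 0.   ,-0.115]]
```

arm_command([
  [-0.3, 0.2, 0.4, 0, -0.01, -0.05, 2.5],
  [-0.3, 0.3, 0.4, 0, -0.02, -0.06, 2.5],
  [-0.1, 0.5, 0, 0, 0, -0.08, 2.5],
  [-0.1, 0.5, 0, 0, 0, -0.08, 2.5],
  [-0.1, 0.5, 0, 0, 0, -0.08, 2.5],
  [0, 0, 0, 0, 0, 0, 2.5],
])

```text
time: 8.55
position: [0.487, 0.0371, 0.1214]
tool_rot: [0.348, 0.619, -0.309, 0.632]
ft_force: [0.5, -1.1, 2.5]
grip_width: 0.0328
```

```bash
python3 rr.py
```

```text
[-0.18375788  0.49593781  1.89935649  0.07251934  0.71453614  0.73010232] 0.03275750801352081 [ 0.5487138  -1.09869769  2.4803235 ]
s 0.07951700173336944 lean 22.24156561830965 off -0.0036616605633032406 tilt 3.2551980188644074
ball [0.5127 0.0502 0.0671] axis [-0.432 -0.259  0.864] lean 30.2 along/perp deg [30.2 -1.4] err 0.0009672039914490905 406
[[-0.509, 0.618, 0.412, 0.012,-0.011,-0.097],
 [-0.231, 0.58 , 0.   ,-0.   , 0.   ,-0.097],
 [-0.231, 0.58 ,-0.   , 0.   , 0.   ,-0.097],
 [-0.231, 0.58 , 0.   ,-0.   , 0.   ,-0.097]]
```

Run:
```python
from h import *
a,_=optics.camera("wrist"); s,_=optics.camera("scene")
cv2.imwrite("pics/w2.png",np.hstack([a[60:360,80:432],cv2.resize(s[120:240,205:345],(350,300))]))
```

```text
(no output)
```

View pics/w2.png

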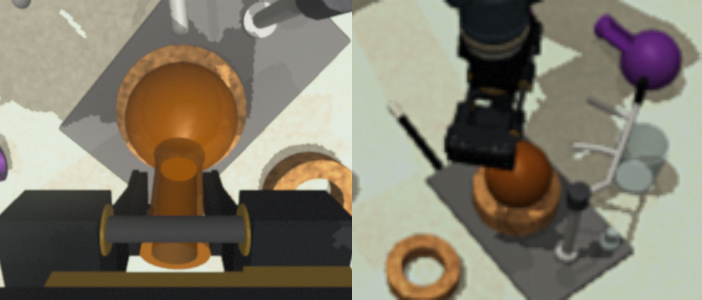

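The flask is between the pads and its ball is seated. The neck lies about 8° further over than the pad centre (mouth at (175,255)). I'll open slightly, recentre on the axis and regrip.

Run:
```python
from plan import *
T=tool(8,1); rows(interp(neck(30,.08)+.019*T[:,0],T,2))
```

```text
[[ 0.155,-0.331, 0.208, 0.005,-0.006, 0.042],
 [ 0.143,-0.336, 0.209, 0.005,-0.006, 0.042]]
```

arm_command([
  [0, 0, 0, 0, 0, 0, 5.5],
  [0, 0, 0, 0, 0, 0, 5.5],
  [0.2, -0.4, 0.2, 0, 0, 0.04, 5.5],
  [0.1, -0.4, 0.2, 0, 0, 0.04, 5.5],
  [0, 0, 0, 0, 0, 0, 5.5],
])

```text
time: 9.38
position: [0.475, 0.0296, 0.1152]
tool_rot: [0.376, 0.608, -0.286, 0.638]
ft_force: [-0.4, 0.3, 0.2]
grip_width: 0.0545
```

```bash
python3 rr.py
```

```text
[-0.2487989   0.48505385  1.97737074  0.19716294  0.61683607  0.56968736] 0.05446735645923656 [-0.35018916  0.26362575  0.16678198]
s 0.08138061843893224 lean 34.20196950808905 off -0.0037957488379551153 tilt 7.570355020797852
ball [0.5127 0.0498 0.0673] axis [-0.406 -0.288  0.867] lean 29.9 along/perp deg [29.8  0.8] err 0.0010219992097772815 477
[[-0.451, 0.525, 0.353, 0.008,-0.021,-0.12 ],
 [-0.399, 0.673, 0.   ,-0.   ,-0.   ,-0.119],
 [-0.399, 0.673, 0.   , 0.   , 0.   ,-0.119],
 [-0.399, 0.673,-0.   , 0.   , 0.   ,-0.119],
 [-0.399, 0.673, 0.   , 0.   ,-0.   ,-0.119]]
```

arm_command([
  [-0.1, 0.5, 0.4, 0, 0, 0, 2.5],
  [0, 0, 0, 0, 0, 0, 2.5],
  [0, 0, 0, 0, 0, 0, 2.5],
  [0, 0, 0, 0, 0, 0, 2.5],
  [0, 0, 0, 0, 0, 0, 2.5],
], grip_force=8)

```text
time: 10.1
position: [0.4838, 0.0297, 0.1175]
tool_rot: [0.375, 0.608, -0.285, 0.639]
ft_force: [-1.2, 0.2, 0.5]
grip_width: 0.0352
```

```bash
python3 rr.py
```

```text
[-0.24315307  0.4878881   1.9557215   0.19113366  0.63270079  0.5790142 ] 0.035178102582725995 [-1.1641476   0.2307313   0.52821325]
s 0.07937517844762437 lean 28.87921937676255 off 0.0009045968318546718 tilt 7.617011286387492
ball [0.5131 0.05   0.067 ] axis [-0.378 -0.305  0.874] lean 29.1 along/perp deg [28.9  2.5] err 0.0009568641629155277 430
[[-0.515, 0.498,-0.058, 0.009,-0.021,-0.101],
 [-0.27 , 0.593,-0.   ,-0.   , 0.   ,-0.101],
 [-0.27 , 0.593, 0.   ,-0.   ,-0.   ,-0.101],
 [-0.27 , 0.593,-0.   , 0.   , 0.   ,-0.101],
 [-0.27 , 0.593, 0.   ,-0.   , 0.   ,-0.101]]
```

arm_command([
  [0, 0, 0, 0, 0, 0, 2.5],
  [0, 0, 0, 0, 0, 0, 2.5],
  [-0.2, 0.5, 0, 0, 0, -0.09, 2.5],
  [-0.25, 0.6, 0, 0, 0, -0.1, 2.5],
  [-0.25, 0.6, 0, 0, 0, -0.1, 2.5],
  [-0.25, 0.6, 0, 0, 0, -0.1, 2.5],
  [0, 0, 0, 0, 0, 0, 2.5],
])

```text
time: 11.08
position: [0.5022, 0.0422, 0.1272]
tool_rot: [0.247, 0.67, -0.408, 0.569]
ft_force: [0.1, 0.5, 2.2]
grip_width: 0.0352
```

```bash
python3 rr.py
```

```text
[-0.04896224  0.60790012  1.64426633 -0.16148446  1.12387052  1.010411  ] 0.035218631195176486 [0.09284418 0.53401882 2.21889696]
s 0.07916932820653769 lean 6.181371821356614 off 0.0006532535995850869 tilt -15.490485192821092
ball [0.5138 0.0508 0.0673] axis [-0.119 -0.057  0.991] lean 7.6 along/perp deg [ 7.5 -1. ] err 0.0010346325920638022 396
[[-0.621, 0.724,-0.002, 0.012,-0.018,-0.107]]
```

arm_command([
  [-0.2, 0.5, 0, 0, 0, -0.07, 2.5],
  [-0.2, 0.4, 0, 0, 0, -0.05, 2.5],
  [0, 0, 0, 0, 0, 0, 2.5],
  [0, 0, 0, 0, 0, 0, 2.5],
])

```text
time: 11.68
position: [0.5045, 0.0439, 0.1286]
tool_rot: [0.207, 0.684, -0.443, 0.541]
ft_force: [0.2, -0.9, 1.0]
grip_width: 0.0355
```

```bash
python3 rr.py
```

```text
[-0.01204446  0.66069701  1.55953267 -0.21074221  1.26798125  1.06183403] 0.03553042398403338 [ 0.17711204 -0.86184155  1.04836495]
s 0.07938528426251618 lean 2.471825644825929 off 0.0005354976633883925 tilt -22.498115476759317
ball [0.5138 0.0508 0.0676] axis [-0.027 -0.012  1.   ] lean 1.7 along/perp deg [ 1.7 -0.3] err 0.0012086541406992372 514
[[-0.374, 0.127,-0.023, 0.011,-0.02 ,-0.043]]
```

arm_command([
  [-0.1, 0.25, 0, 0, 0, -0.03, 2.5],
  [0, 0, 0, 0, 0, 0, 2.5],
  [0, 0, 0, 0, 0, 0, 6.0],
  [0, 0, 0, 0, 0, 0, 6.0],
  [0, 0, 0, 0, 0, 0, 6.0],
  [0, 0, 0, 0, 0, 0, 6.0],
])

```text
time: 12.52
position: [0.5057, 0.0454, 0.1283]
tool_rot: [0.196, 0.688, -0.452, 0.533]
ft_force: [0.7, -0.6, -0.9]
grip_width: 0.0587
```

```bash
python3 rr.py
python3 - <<'E'
from h import *
o=robot.get_obs(); a,d=optics.camera("wrist"); P=cloud("wrist",d,obs=o); np.save("w3P.npy",P); cv2.imwrite("pics/w3.png",a)
E
```

```text
[-0.00161927  0.67743228  1.53532378 -0.22145581  1.30660826  1.07307149] 0.05871411764941289 [ 0.72266286 -0.58387117 -0.94924374]
s 0.0787908809802385 lean 0.7613515475303585 off -1.5582114976558423e-05 tilt -24.38228428368142
ball [0.5135 0.0505 0.0668] axis [ 0.006 -0.003  1.   ] lean 0.4 along/perp deg [-0.2  0.3] err 0.0012241443201637184 583
[[-0.332,-0.065, 0.028, 0.011,-0.021,-0.014]]
```

View pics/w3.png

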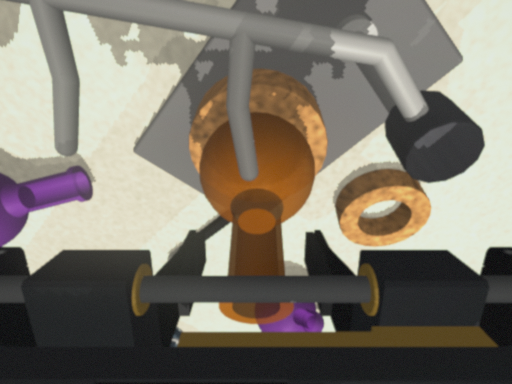

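The flask stands at about 0.4° lean. I'll open fully and withdraw along the tool axis.

arm_command([
  [0, 0, 0, 0, 0, 0, 8.0],
  [0, 0, 0, 0, 0, 0, 8.0],
  [-2, 0, 0, 0, 0, 0, 8.0],
  [-4, 0, 0, 0, 0, 0, 8.0],
  [-4, 0, 0, 0, 0, 0, 8.0],
  [-4, 0, 0, 0, 0, 0, 8.0],
  [0, 0, 0, 0, 0, 0, 4],
])

```text
time: 13.55
position: [0.5561, 0.0757, 0.2587]
tool_rot: [0.196, 0.689, -0.452, 0.532]
ft_force: [-0.2, -0.3, 0.4]
grip_width: 0.0754
```

Run:
```python
from plan import *
print(robot.get_obs()["q"]); c,d=state(); state(("scene",))
w=np.load("w3P.npy")
from meas import ray
pe=np.array([.567,.185]);h=np.array([.612,.038])
for n in("scene","top"):
    a,dd=optics.camera(n); P=cloud(n,dd); np.save(n+"4.npy",P); cv2.imwrite(f"pics/{n}4.png",a)
    dark=(a.max(-1)<70)&(np.linalg.norm(P[...,:2]-pe,axis=-1)<.03)&(abs(P[...,2]-.165)<.025)
    print(n,dark.sum(),P[dark].mean(0) if dark.any() else "", np.linalg.norm(P[dark][:,:2].mean(0)-h))
    dark=(a.max(-1)<90)&(np.linalg.norm(P[...,:2]-h,axis=-1)<.03)&(P[...,2]>.1)
    print(n,"post",dark.sum(),P[dark].mean(0),P[dark][:,2].max())
s=cv2.imread("pics/scene4.png");cv2.imwrite("pics/c4.png",cv2.resize(s[90:270,190:390],(660,594),interpolation=cv2.INTER_CUBIC))
```

```text
[ 0.04357561  0.59587176  1.27350142 -0.19719122  1.65358681  1.04108083]
ball [0.5138 0.0503 0.0668] axis [-0.012 -0.034  0.999] lean 2.1 along/perp deg [1.7 1.2] err 0.0011553627358266497 1001
ball [0.5131 0.0501 0.0672] axis [-0.001 -0.038  0.999] lean 2.2 along/perp deg [1.3 1.8] err 0.001149138490972375 598
scene 0  nan
scene post 461 [0.61398786 0.03152305 0.30281853] 0.39242083825101925
top 0  nan
top post 329 [0.61020608 0.03755421 0.32312253] 0.37285472718397417<stdin>:9: RuntimeWarning: Mean of empty slice.
  ret = um.true_divide(
```

View pics/c4.png

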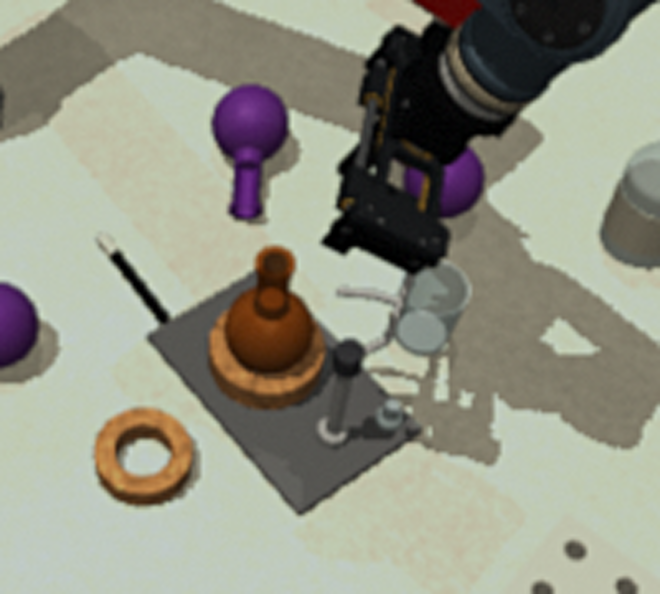

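The flask stands upright in the ring (neck mouth at (275,262)). The fork is still open and its peg is hidden under the gripper. The fit gives about 2° of lean, which I'll recheck once the arm is clear. Next I'll go behind the peg with the fingers shut.

```bash
cat >> plan.py <<'E'
H=np.array([.612,.038,0])
def down(ty): # tool down, tool y heading ty deg
    a=np.radians(ty); y=np.array([np.cos(a),np.sin(a),0]); x=-Z; return np.stack([x,y,np.cross(x,y)],1)
def behind(th,ty,off,z): # peg azimuth th about hinge
    a=np.radians(th); b=np.radians(ty); return H+.157*np.array([np.cos(a),np.sin(a),0])+off*np.array([np.cos(b),np.sin(b),0])+z*Z
E
python3 - <<'E'
from plan import *
T=down(25); rows(interp(behind(106.9,25,.04,.25),T,5))
E
```

```text
[[-0.84 , 2.13 ,-1.603, 0.031, 0.   , 0.088],
 [-0.651, 2.145,-1.67 , 0.031, 0.   , 0.088],
 [-0.463, 2.14 ,-1.738, 0.031, 0.   , 0.088],
 [-0.275, 2.117,-1.804, 0.031, 0.   , 0.088],
 [-0.09 , 2.076,-1.87 , 0.031, 0.   , 0.088]]
```

arm_command([
  [-0.8, 2.1, -1.6, 0.03, 0, 0.09, 0],
  [-0.7, 2.1, -1.7, 0.03, 0, 0.09, 0],
  [-0.5, 2.1, -1.7, 0.03, 0, 0.09, 0],
  [-0.3, 2.1, -1.8, 0.03, 0, 0.09, 0],
  [-0.1, 2.1, -1.9, 0.03, 0, 0.09, 0],
  [0, 0, 0, 0, 0, 0, 0],
])

```text
time: 14.55
position: [0.5971, 0.2055, 0.2428]
tool_rot: [0.383, 0.597, -0.378, 0.595]
ft_force: [-0.7, -0.7, 0.4]
grip_width: 0.0028
```

Run:
```python
from plan import *
print(robot.get_obs()["q"]); T=down(25); rows(interp(behind(106.9,25,.04,.155),T,3)); state(("scene",)); state(("top",))
a,_=optics.camera("scene");o=robot.get_obs();w,d=optics.camera("wrist"); P=cloud("wrist",d,obs=o)
np.save("w5P.npy",P); cv2.imwrite("pics/w5.png",w)
cv2.imwrite("pics/v5.png",np.hstack([cv2.resize(a[140:240,225:345],(400,333),interpolation=cv2.INTER_CUBIC),cv2.resize(w,(400,333))]))
```

```text
[0.15096174 0.51375512 1.39670264 0.00827139 1.22809502 1.28485654]
[[ 2.925, 0.146, 0.109,-0.001,-0.002,-0.002],
 [ 2.925, 0.151, 0.102,-0.001,-0.002,-0.002],
 [ 2.925, 0.156, 0.096,-0.001,-0.002,-0.002]]
ball [0.5132 0.0502 0.0673] axis [-0.001 -0.038  0.999] lean 2.2 along/perp deg [1.3 1.8] err 0.0010715270591220964 608
ball [0.5137 0.0503 0.0666] axis [-0.025 -0.021  0.999] lean 1.9 along/perp deg [1.9 0.2] err 0.0015749243262660195 403
```

View pics/v5.png

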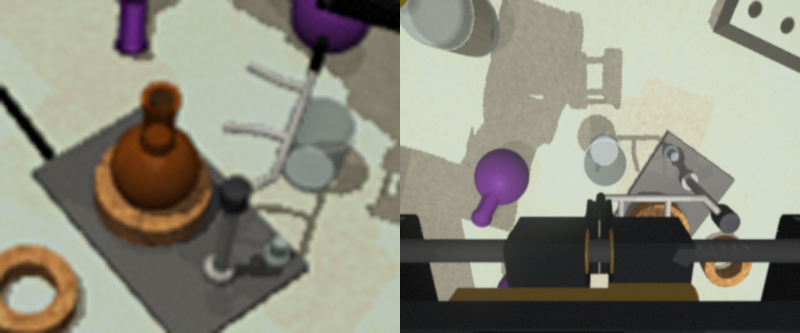

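Run:
```python
from plan import *
o=robot.get_obs(); i=optics.camera_info("wrist");T=i["tool_from_camera"];K=i["mtx"]
def pj(p):
    q=R.from_quat(o["tool_rot"]).as_matrix().T@(p-o["position"]); c=T[:3,:3].T@(q-T[:3,3]); u=K@c; return (u[:2]/u[2]).round(0)
print("tcp",pj(o["position"]))
for th in(104,107,110):
    p=behind(th,0,0,.184); print(th,p,pj(p),pj(p-.046*Z))
P=np.load("w5P.npy"); w=cv2.imread("pics/w5.png")
m=(abs(P[...,2]-.142)<.012)&(np.linalg.norm(P[...,:2]-H[:2],axis=-1)<.17)&(np.linalg.norm(P[...,:2]-o["position"][:2],axis=-1)>.02)
q=P[m]; rr=np.linalg.norm(q[:,:2]-H[:2],axis=1); az=np.degrees(np.arctan2(q[:,1]-H[1],q[:,0]-H[0])); k=rr>.08
print(len(q)); 
for a,b in((.06,.09),(.09,.12),(.12,.15),(.15,.17)):
    s=(rr>a)&(rr<b); print(a,s.sum(),np.percentile(az[s],[5,25,50,75,95]).round(1) if s.any() else "",q[s].mean(0) if s.any() else "")
S,d=optics.camera("scene");Q=cloud("scene",d);m=(S.max(-1)<60)&(Q[...,2]>.12)&(Q[...,2]<.2)&(np.linalg.norm(Q[...,:2]-[.566,.188],axis=-1)<.035);v,u=np.where(m);print(Q[m].mean(0),m.sum(),u.mean(),v.mean(),proj("scene",behind(106.9,0,0,.161)))
```

```text
tcp [254. 245.]
104 [0.57401826 0.19033643 0.184     ] [257. 244.] [257. 222.]
107 [0.56609764 0.18813985 0.184     ] [256. 252.] [256. 230.]
110 [0.55830284 0.18553174 0.184     ] [255. 261.] [255. 237.]
2067
0.06 453 [ 89.3  93.5  96.6 101.4 109.7] [0.60165166 0.11166925 0.14455942]
0.09 294 [ 97.5  99.2 100.7 101.8 103.4] [0.592644   0.14104006 0.14430656]
0.12 405 [101.9 103.3 104.5 107.6 112.4] [0.57620339 0.16580935 0.14450962]
0.15 84 [103.8 103.9 104.2 104.7 105.2] [0.57317402 0.19003163 0.14632062]
[0.57100074 0.18588054 0.17043483] 40 320.35 155.025 [319.1060639  155.76852952]
```

Run:
```python
from plan import *
T=down(25); rows(interp(behind(105,25,.036,.152),T,3))
```

```text
[[ 3.047, 0.135, 0.063,-0.002,-0.002,-0.002],
 [ 3.047, 0.142, 0.058,-0.002,-0.002,-0.002],
 [ 3.046, 0.149, 0.052,-0.002,-0.002,-0.002]]
```

arm_command([
  [3, 0.1, 0, 0, 0, 0, 0],
  [3, 0.1, 0, 0, 0, 0, 0],
  [3, 0.2, 0.1, 0, 0, 0, 0],
  [0.1, 0, 0, 0, 0, 0, 0],
])

```text
time: 15.3
position: [0.6063, 0.2027, 0.1508]
tool_rot: [0.385, 0.595, -0.379, 0.595]
ft_force: [-0.5, 0.1, 1.1]
grip_width: 0.0003
```

```bash
cat > fk.py <<'E'
from plan import *
import sys
o=robot.get_obs(); a0=float(sys.argv[1]);a1=float(sys.argv[2]);n=int(sys.argv[3]);off=float(sys.argv[4])
print(o["position"],o["ft_force"])
# th from a0..a1, tool y from th-85 blended
ps=[]
for th in np.linspace(a0,a1,n+1)[1:]:
    ty=th-80 if th<150 else th-90+10*(164-th)/14; T=down(ty); ps.append((behind(th,ty,off,.152),T))
rows(ps)
E
python3 fk.py 105 132 9 .016
```

```text
[0.60626463 0.20272887 0.15084403] [-0.48817216  0.0604095   1.0591984 ]
[[-0.137,-2.933,-0.474,-0.06 ,-0.004,-0.008],
 [ 0.   ,-0.815,-0.205,-0.052, 0.   , 0.   ],
 [ 0.   ,-0.815,-0.205,-0.052, 0.   , 0.   ],
 [ 0.   ,-0.815,-0.205,-0.052, 0.   , 0.   ],
 [ 0.   ,-0.815,-0.205,-0.052, 0.   , 0.   ],
 [ 0.   ,-0.815,-0.205,-0.052, 0.   , 0.   ],
 [ 0.   ,-0.815,-0.205,-0.052, 0.   , 0.   ],
 [ 0.   ,-0.815,-0.205,-0.052, 0.   , 0.   ],
 [ 0.   ,-0.815,-0.205,-0.052, 0.   , 0.   ]]
```

arm_command([
  [-0.1, -0.9, -0.1, -0.02, 0, 0, 0],
  [0, -0.9, -0.2, -0.02, 0, 0, 0],
  [0, -0.8, -0.2, -0.02, 0, 0, 0],
  [0, -0.8, -0.2, -0.05, 0, 0, 0],
  [0, -0.8, -0.2, -0.05, 0, 0, 0],
  [0, -0.8, -0.2, -0.05, 0, 0, 0],
])

```text
time: 16.05
position: [0.557, 0.1881, 0.1576]
tool_rot: [0.32, 0.63, -0.309, 0.637]
ft_force: [-0.2, 0.2, -1.3]
grip_width: 0.0006
```

```bash
python3 - <<'E'
from plan import *
o=robot.get_obs(); p=o["position"];r=R.from_quat(o["tool_rot"]).as_matrix(); ty=np.degrees(np.arctan2(r[1,1],r[0,1]))
g=p-.016*r[:,1]; v=g-H; print("az",np.degrees(np.arctan2(v[1],v[0])),"rad",np.hypot(*v[:2]),"ty",ty,o["ft_force"])
S,d=optics.camera("scene");Q=cloud("scene",d);m=(S.max(-1)<60)&(Q[...,2]>.12)&(Q[...,2]<.2)&(np.linalg.norm(Q[...,:2]-g[:2],axis=-1)<.035);print(Q[m].mean(0),m.sum())
m=(abs(Q[...,2]-.144)<.008)&(np.linalg.norm(Q[...,:2]-H[:2],axis=-1)<.15)&(np.linalg.norm(Q[...,:2]-H[:2],axis=-1)>.03)&(np.linalg.norm(Q[...,:2]-C[:2],axis=-1)>.03)&(S.max(-1)>90)
q=Q[m]-H;rr=np.hypot(q[:,0],q[:,1]);az=np.degrees(np.arctan2(q[:,1],q[:,0]))
for a in(.03,.06,.09,.12): s=(rr>a)&(rr<a+.03);print(a,s.sum(),np.percentile(az[s],[5,50,95]).round(1) if s.any() else "")
E
python3 fk.py 120 147 9 .016 | head -4
```

```text
az 115.74355316469011 rad 0.15588822378265293 ty 37.24411053144667 [-0.22248171  0.23534884 -1.34237235]
[nan nan nan] 0
0.03 29 [ 80.2  90.5 101.3]
0.06 71 [101.6 117.6 148.4]
0.09 25 [107.6 111.3 113.8]
0.12 60 [113.4 125.  136.7]
[0.55556437 0.18779137 0.15756307] [-1.53669838 -0.49696388 -0.9807162 ]
[[ 0.525,-1.827,-0.481,-0.099, 0.003,-0.016],
 [ 0.   ,-0.815,-0.205,-0.052, 0.   , 0.   ],
 [ 0.   ,-0.815,-0.205,-0.052, 0.   , 0.   ],<stdin>:4: RuntimeWarning: Mean of empty slice.
  ret = um.true_divide(
```

arm_command([
  [0.3, -0.8, -0.2, -0.05, 0, 0, 0],
  [0.2, -0.8, -0.2, -0.05, 0, 0, 0],
  [0.1, -0.8, -0.2, -0.05, 0, 0, 0],
  [0.1, -0.8, -0.2, -0.05, 0, 0, 0],
  [0.1, -0.8, -0.2, -0.05, 0, 0, 0],
  [0.1, -0.8, -0.2, -0.05, 0, 0, 0],
  [0.1, -0.8, -0.2, -0.05, 0, 0, 0],
  [0.1, -0.8, -0.2, -0.05, 0, 0, 0],
])

```text
time: 17.1
position: [0.5022, 0.1527, 0.1525]
tool_rot: [0.184, 0.675, -0.17, 0.694]
ft_force: [0.3, 0.3, 0.5]
grip_width: 0.0002
```

```bash
cat > az.py <<'E'
from plan import *
o=robot.get_obs(); p=o["position"];r=R.from_quat(o["tool_rot"]).as_matrix(); ty=np.degrees(np.arctan2(r[1,1],r[0,1]))
g=p-.016*r[:,1]; v=g-H; az=np.degrees(np.arctan2(v[1],v[0])); print("az",az,"rad",np.hypot(*v[:2]),"ty",ty,p,o["ft_force"]); n=int(np.ceil((164-az)/3)); n=max(n,1)
ps=[]
for k in range(1,n+1):
    th=az+(164-az)*k/n; t=ty+(75-ty)*k/n; ps.append((behind(th,t,.016,.152),down(t)))
rows(ps)
a,_=optics.camera("scene"); w,_=optics.camera("wrist"); cv2.imwrite("pics/v6.png",np.hstack([cv2.resize(a[140:240,225:345],(400,333),interpolation=cv2.INTER_CUBIC),cv2.resize(w,(400,333))]))
state(("scene",))
E
python3 az.py
```

```text
az 139.39126464317349 rad 0.15478782204999839 ty 60.99066801341575 [0.5022461  0.15273791 0.1524634 ] [0.2962557  0.29533254 0.45734507]
[[ 0.02 ,-0.694,-0.394,-0.027, 0.022,-0.025],
 [ 0.   ,-0.74 ,-0.161,-0.027, 0.   , 0.   ],
 [ 0.   ,-0.743,-0.146,-0.027, 0.   , 0.   ],
 [ 0.   ,-0.745,-0.131,-0.027, 0.   , 0.   ],
 [ 0.   ,-0.746,-0.116,-0.027, 0.   , 0.   ],
 [ 0.   ,-0.748,-0.1  ,-0.027, 0.   , 0.   ],
 [ 0.   ,-0.749,-0.085,-0.027, 0.   , 0.   ],
 [ 0.   ,-0.749,-0.069,-0.027, 0.   , 0.   ],
 [ 0.   ,-0.75 ,-0.054,-0.027, 0.   , 0.   ]]
ball [0.5132 0.0503 0.0672] axis [-0.004 -0.043  0.999] lean 2.5 along/perp deg [1.5 1.9] err 0.0009373574673691448 604
```

View pics/v6.png

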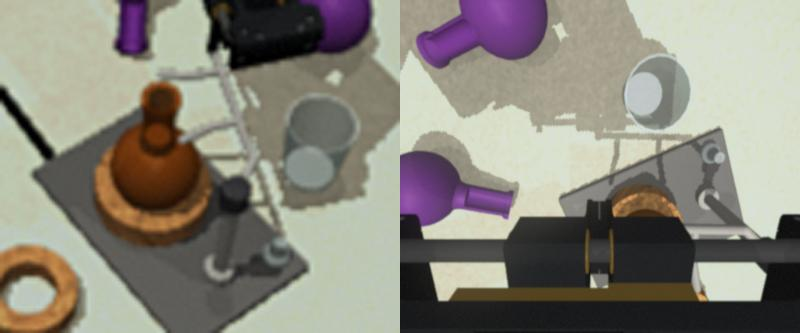

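arm_command([
  [0, -0.7, -0.3, -0.03, 0, 0, 0],
  [0, -0.7, -0.2, -0.03, 0, 0, 0],
  [0, -0.7, -0.2, -0.03, 0, 0, 0],
  [0.1, -0.7, -0.1, -0.03, 0, 0, 0],
  [0, -0.7, -0.1, -0.03, 0, 0, 0],
  [0.1, -0.7, -0.1, -0.03, 0, 0, 0],
])

```text
time: 18.0
position: [0.4787, 0.1205, 0.1515]
tool_rot: [0.123, 0.685, -0.109, 0.71]
ft_force: [-0.1, 1.0, 0.6]
grip_width: 0.0006
```

```bash
python3 az.py
```

```text
az 154.0711423044581 rad 0.15398791476668813 ty 71.18232131527387 [0.4786721  0.12047177 0.15145564] [-0.11961117  0.99370784  0.64563514]
[[-0.083,-0.637,-0.393,-0.017, 0.032,-0.025],
 [ 0.   ,-0.678,-0.078,-0.017, 0.   , 0.   ],
 [ 0.   ,-0.68 ,-0.06 ,-0.017, 0.   , 0.   ],
 [ 0.   ,-0.68 ,-0.042,-0.017, 0.   , 0.   ]]
ball [0.5131 0.0501 0.0673] axis [ 0.01  -0.033  0.999] lean 2.0 along/perp deg [0.6 1.9] err 0.0011597178172102207 569
```

arm_command([
  [-0.1, -0.6, -0.3, -0.02, 0.03, -0.02, 0],
  [0, -0.7, -0.1, -0.02, 0, 0, 0],
  [0, -0.6, -0.1, 0, 0, 0, 0],
  [0, -0.3, 0, 0, 0, 0, 0],
])

```text
time: 18.65
position: [0.4684, 0.101, 0.1526]
tool_rot: [0.104, 0.698, -0.1, 0.702]
ft_force: [-0.2, 0.9, -0.4]
grip_width: 0.0004
```

```bash
python3 az.py
```

```text
az 162.17084018396673 rad 0.15566212553232683 ty 73.35004875552677 [0.46839804 0.10098948 0.15255703] [-0.228692    0.85697493 -0.42378849]
[[ 0.052,-0.499,-0.182,-0.029, 0.005,-0.006]]
ball [0.5131 0.05   0.0672] axis [-0.001 -0.038  0.999] lean 2.2 along/perp deg [1.3 1.8] err 0.0010804111233307593 570
```

Nearly home. I'll close in small steps until the force rises.

arm_command([
  [0, -0.3, -0.1, 0, 0, 0, 0],
  [0, -0.2, 0, 0, 0, 0, 0],
])

```text
time: 19.05
position: [0.4664, 0.0969, 0.1526]
tool_rot: [0.105, 0.697, -0.1, 0.702]
ft_force: [0.4, 6.2, 0.0]
grip_width: 0.0003
```

arm_command([
  [0, -0.2, 0, 0, 0, 0, 0],
  [0, -0.2, 0, 0, 0, 0, 0],
])

```text
time: 19.3
position: [0.4664, 0.0968, 0.1527]
tool_rot: [0.11, 0.696, -0.099, 0.702]
ft_force: [0.4, 9.6, -1.9]
grip_width: 0.0002
```

arm_command([
  [0, -0.2, 0, 0, 0, 0, 0],
  [0, -0.2, 0, 0, 0, 0, 0],
])

```text
time: 19.55
position: [0.4666, 0.097, 0.1528]
tool_rot: [0.114, 0.695, -0.097, 0.703]
ft_force: [2.3, 8.7, -0.9]
grip_width: 0.0005
```

The fork is against its stop: about 9 N and no further motion. I'll back off and lift away.

arm_command([
  [0, 0.5, 0, 0, 0, 0, 0],
  [0, 2, 0, 0, 0, 0, 0],
  [-0.5, 3, 0, 0, 0, 0, 0],
  [-4, 2, 0, 0, 0, 0, 0],
  [-5, 2, 0, 0, 0, 0, 0],
  [-5, 3, 0, 0, 0, 0, 0],
  [0, 4, 0, 0, 0, 0, 0],
  [0, 4, 0, 0, 0, 0, 0],
])

```text
time: 20.55
position: [0.526, 0.292, 0.3069]
tool_rot: [0.113, 0.696, -0.1, 0.702]
ft_force: [-0.5, -1.3, 0.8]
grip_width: 0.0005
```

Run:
```python
from plan import *
print(robot.get_obs()["position"])
state(("scene",)); state(("top",)); state()
a,d=optics.camera("scene"); t,_=optics.camera("top"); Q=cloud("scene",d)
hp=H+.157*np.array([np.cos(np.radians(164)),np.sin(np.radians(164)),0])
m=(a.max(-1)<60)&(Q[...,2]>.135)&(Q[...,2]<.2)&(np.linalg.norm(Q[...,:2]-hp[:2],axis=-1)<.04);print("peg",Q[m].mean(0),m.sum(),"home",hp)
print(proj("scene",np.array([hp+.184*Z, C+Z*.105, neck(2,.105)])))
cv2.imwrite("pics/v7.png",np.hstack([cv2.resize(a[130:240,215:335],(400,367),interpolation=cv2.INTER_CUBIC),cv2.resize(t[140:250,170:290],(400,367),interpolation=cv2.INTER_CUBIC)]))
```

```text
[0.52599514 0.29197326 0.30694627]
ball [0.513  0.0505 0.0672] axis [ 0.006 -0.04   0.999] lean 2.3 along/perp deg [1.  2.1] err 0.001079344230873129 569
ball [0.5139 0.0508 0.0667] axis [-0.025 -0.022  0.999] lean 1.9 along/perp deg [1.9 0.3] err 0.0015281312498487028 296
ball [0.5134 0.0501 0.0667] axis [-0.01  -0.034  0.999] lean 2.0 along/perp deg [1.6 1.3] err 0.001209258494658666 859
peg [0.46354227 0.07693896 0.16853026] 33 home [0.46108191 0.08127506 0.        ]
[[268.79913772 149.41896016]
 [273.79952127 168.30669816]
 [272.53258081 168.07962309]]
```

View pics/v7.png

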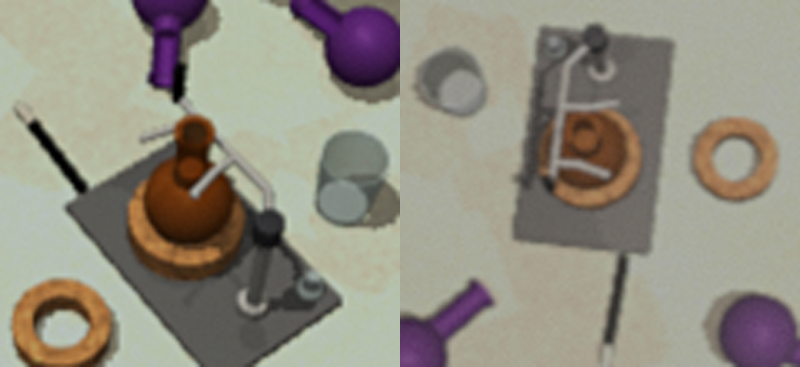

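```bash
python3 -c "
from rig import workorder
print(workorder.hand_in())"
```

```text
the job is handed in; nothing more can be done
None
```

The flask is upright in its ring, the fork is home around its neck, and I handed the job in at about 21 s. The arm had withdrawn and was touching nothing.

I gripped the flask by its neck and turned it up about the ball's centre, regripping once on the way. I let go before touching the fork. Then I pushed the fork's peg round with the shut fingers until it met its stop, at about 9 N with no further movement.

- **Flask position:** the ball's centre measured within about 1 mm of where a seated flask should be.
- **Flask lean:** fits from the cameras gave about 2° after release and again after the fork was closed. An earlier fit, with the gripper still around the neck, gave 0.4°. I did not correct this.
- **Fork:** the peg measured about 5 mm from its computed home position, and that reading came only from its visible side. The last picture shows the neck between the two prongs.
- **Other things on the bench:** the stopper, beaker, spare ring, marker and purple flasks looked unmoved in the last picture. The two bottles were outside that crop, and the arm was never brought near them.
- **During the lift:** the wrist reached a joint limit once and later lagged near a singularity, moving about 9 mm off line. The wrist force then was about 8 N, and the ball stayed in the ring.

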